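Roll-check locating pins on the granite plate and scrap the bowed one

TASK

Check the three locating pins for straightness: take the hand flat by its grip, press it lightly on each pin in turn and roll the pin along the granite plate under it, a full turn if it is straight; where the flat gets pushed up, ease it up with the pin and go on until it has risen about a millimetre, then that pin is known to be bowed. Put any bowed pin in the scrap tray and leave the straight ones lying on the plate where they rolled, without touching those with the gripper. Put the flat back on its cork pad, face down.

Things in the scene. Friction and masses are not known exactly. Their poses are not given: they have to be found in the camera images.
- plate: dark granite surface plate, 200 mm (its x) by 300 mm (its y), top face 50 mm above the bench; fixed; origin at the centre of its underside. The three pins lie side by side on it, roughly along its y and about 95 mm apart, near its -x edge, with room to roll some 80 mm towards its +x edge
- pin_1: round-nosed ground steel locating pin, 12 mm in diameter, 72 mm long over all, 65 g, straight or slightly bowed; lies on the plate; origin on its axis at mid length, 6 mm above the plate, y along the pin, z up at the start (turns as it rolls). A bowed pin rests on its side, 12 mm high; turned, it stands higher, by up to 2 mm at a quarter turn either way, and lifts the flat. A straight one stays 12 mm
- pin_2: round-nosed ground steel locating pin, 12 mm in diameter, 72 mm long over all, 65 g, straight or slightly bowed; lies on the plate; origin on its axis at mid length, 6 mm above the plate, y along the pin, z up at the start (turns as it rolls). A bowed pin rests on its side, 12 mm high; turned, it stands higher, by up to 2 mm at a quarter turn either way, and lifts the flat. A straight one stays 12 mm
- pin_3: round-nosed ground steel locating pin, 12 mm in diameter, 72 mm long over all, 65 g, straight or slightly bowed; lies on the plate; origin on its axis at mid length, 6 mm above the plate, y along the pin, z up at the start (turns as it rolls). A bowed pin rests on its side, 12 mm high; turned, it stands higher, by up to 2 mm at a quarter turn either way, and lifts the flat. A straight one stays 12 mm
- flat: hand flat: aluminium plate with a rubber face, 90 x 90 x 10 mm, 0.35 kg, face down on the cork pad; origin at the centre of its underside, z up. Black grip bar on top: 22 mm thick (x), 72 mm long (y), 24 to 48 mm above the underside. A pin under it, along its y, rolls half as far as the flat moves. The face gives 1 mm at some 20 N: press with 2 to 8 N; over 20 N would mark the face
- pad: cork pad, 125 x 125 x 5 mm, fixed on the bench beside the plate; origin at the centre of its underside
- tray: open grey sheet-steel scrap tray, 120 mm (its x) by 100 mm (its y), 38 mm high, walls and floor 3 mm, fixed; origin at the centre of its underside
- plug_gauge: loose double-ended steel plug gauge, 99 mm long, 19 mm thick, lying on the bench beyond the pad, to be left alone
- marker: loose paint marker, 131 mm long, 18 mm thick, lying near the tray, to be left alone
- bush_1: loose turned steel bush, 42 mm across and 30 mm high, standing near the tray, to be left alone; origin at the centre of its underside

How it is judged (in metres and radians):
On the way:
1. the bowed pin has been turned under the pressing flat until it lifts it by three quarters of a millimetre (contact force between flat and pin_2 above 0.5 N and angle between pin_2's own z axis and vertical above 0.4 rad), for 0.05 s.
At the end, for the whole second after the job is handed in: The bowed pin lies at rest inside the scrap tray; the two straight pins lie at rest flat on the plate, each rolled more than 32 mm (nearly a full turn) from where it started; the flat lies face down on its pad, its centre within 40 mm of the pad's centre (x of pin_2 in the frame of tray between -0.056 and 0.056 m and y of pin_2 in the frame of tray between -0.046 and 0.046 m and z of pin_2 in the frame of tray between 0 and 0.03 m and linear speed of each of pin_2, pin_1, pin_3, flat below 0.02 m/s and distance of each of pin_1, pin_3 from where it was at the start of the episode above 0.032 m and z of pin_1 in the frame of plate between 0.052 and 0.06 m and angle between each of pin_1, pin_3's own y axis and vertical above 1.5 rad and z of pin_3 in the frame of plate between 0.052 and 0.06 m and horizontal distance between flat and pad below 0.04 m and z of flat in the frame of pad below 0.009 m and angle between flat's own z axis and vertical below 0.06 rad); the robot touches nothing.
It fails at once if the flat is pressed on a pin with more than 20 N (contact force between flat and pin_2 above 20 N or contact force between flat and pin_1 above 20 N or contact force between flat and pin_3 above 20 N).
It fails at once if the gripper touches a straight pin (contact force between the fingers and pin_1 above 0.5 N or contact force between the fingers and pin_3 above 0.5 N).
It fails at once if a bystander (plug gauge, marker, bush) is moved by more than 20 mm (distance of any of plug_gauge, marker, bush_1 from where it was at the start of the episode above 0.02 m).
It also fails if it takes over 72 s, if anything falls off the work surface, if the arm or the gripper's body presses on something with over 40 N, if the wrist force passes 120 N, or if a joint passes its speed limit or range.

ROBOT

A 7-joint arm with a two-finger parallel gripper is mounted at the origin on a cart in front of the work surface, level with it; the furniture and walls round the work are solid. World frame = base frame: x ahead of the robot, y to its left, z up, the work surface at z = 0. Lengths are in mm, angles in rad, forces in N, time in s.
With the tool pointing down it reaches from about 425 to 875 mm from the base axis. Payload 8.4 kg.
Tool frame: the origin (TCP) lies at the very end of the fingers, on their centre line; the grasp point (between the pads) lies 19 mm behind it (bot.pinch_z is the y of the grasp point in the tool frame, in mm); y points along the fingers, x is the direction in which the jaws open and shut, and the axes are right-handed (so a half turn about y gives the same grasp; the last joint's range is limited). The gripper opens to 85 mm and grips with 20 to 120 N. Pads are 22 mm wide; open, the fingers measure 114 mm over their backs; the gripper's body (76 mm by 85 mm) begins 54 mm behind the grasp point. The pads swing forward as they close: fully open they stand 13 mm farther back than shut.
Start: joints at [1.017, 0.333, 0.04, 1.465, -0.013, 1.343, -0.059], TCP at [285.508, -583.908, 231.308] pointing down, gripper open.
Joint ranges: [-2.58, 2.58], [-0.38, 2.09], [-1.3, 1.39], [0.25, 2.4], [-1.5, 4.64], [0.08, 2.09], [-2.65, 2.65]. Speed limits (rad/s): [2.22, 2.22, 2.79, 2.79, 3.14, 3.14, 3.14].

INTERFACE

Orientations are given as a rotation vector (axis times angle).
In Python, from rig import bot gives the robot as it stands. The module is installed in compiled form; this text tells all that it offers.
- The arm moves only by the tool jog_arm, never from a script. Its argument "rows" is a list of rows, each a list of 3 entries, a list of its own where there are three numbers: the shift along the tool's x, y, z in m, then the turn about the tool's y in rad, then the closure, from 0 (fully open) to 1 (shut). A call has 1 to 20 rows; each row is the pose to reach, as a shift and turn from the pose commanded when the call began, along the tool's axes at that moment; what a row does not reach only later rows make up. A row lasts 1/12 s, in which the tool goes at most 41.7 mm and 7.16 degrees, less where a joint would pass 70% of its speed; a pose out of reach is approached as far as the arm can. A call with a gripper value outside its range is refused whole. The fingers move at their own pace and stop on an object; "force" is the grip in N (left out, the last holds). Time passes only in rows, so rows that repeat a pose let the fingers close. It gives the time, the measured TCP pose, the force and the opening at its end, in the units of the state.
- bot.read_state(): the state, without advancing time (a new reading comes with each control period).
- bot.read_camera(name): name is "side" or "top" or "wrist"; returns (picture, depth): 480x640x3 uint8, red, green, blue; 480x640 float32, mm along the optical axis (not along the pixel's ray), 0 where there is no reading.
- bot.camera_info(name): a dict with "vertical_fov" (degrees; the focal length in pixels is half the picture's height over the tangent of half this angle, whatever the lens; pixels are square), "cx", "cy" (the principal point, pixels), "distortion" ([k1, k2, p1, p2, k3] as OpenCV has them; the pictures are not rectified), "view" (4x4, takes a point from world to camera coordinates). Camera axes: x right, y up, looking along -z (the intrinsics and any distortion apply to the point x, -y, -z); pixel columns grow to the right and rows downward; lengths in mm; the calibration is good to about 2 mm. A picture is of the moment at which its call begins: read the wrist's pose just before it. camera_info takes no time and is no camera call; for the wrist camera it gives the pose at the moment of the call.
- bot.sign_off(): hands the job in, once; it reports no verdict.
Trained networks look in the newest picture that a camera, given by its name, has taken for a name from the list of things; names that differ only in an ending like _2 or _b are one class to them, and where a whole thing is asked for, a point or a joint stands for the part that bears it (a point fixed in the world has none). Each returns a list of dicts, best first, with "conf" (0 to 1); they miss things now and then, are a little off and sometimes report something else, mostly with a low value. They report only what shows in the picture. A call takes as long as a camera call.
- bot.find_in(query, camera): "location" ([x, y, z] in mm, in world coordinates, good to about 4 mm: the middle of the surface that is visible of it).
- bot.masks_of(query, camera): "pixels" (480x640 bool, what is visible of it).
- bot.place_of(query, camera): "location" ([x, y, z] in mm, in world coordinates, good to about 4 mm: a listed point, or the origin of a listed thing).
The state is a dict: "time_s": time; "joints": joint angles; "qd": joint speeds; "effort": joint torques, N m; "tool_pos": TCP position; "ee_rot": TCP orientation; "contact_force": force on the tool from outside, world axes, zero at the start; "torque": the same for the moment, N m; "opening": finger opening in mm.
Only numpy, scipy, OpenCV 4.12 (cv2) and the standard library are available. Lean on these libraries where they do the work, as an engineer would, in place of code of your own. Each camera call takes 0.05 s, during which the arm holds its last target.

## Working session

There is one attempt and no reset: what is moved stays moved. The work goes in short steps, Python scripts to look and compute and a tool call to move; the robot and the scene stay as the last step left them, time stands still between calls to the robot, and variables do not carry over. Pictures are saved under pics/ and viewed, and the job is handed in when it is done.

Besides the shell and the picture viewer there is one more tool, called after ">>>" as name([rows], argument=value, ...), one row to a line, values as JSON. jog_arm: Moves the arm, as the interface text tells. Its arguments: {"type":"object","properties":{"rows":{"type":"array"},"force":{"type":"number"}},"required":["rows"]}

```bash
mkdir -p pics; ls
cat > h.py <<'E'
import numpy as np, cv2
from rig import bot
from scipy.spatial.transform import Rotation as R
def snap(cam,name):
    p,d=bot.read_camera(cam); cv2.imwrite(f'pics/{name}.png',p[:,:,::-1]); np.save(f'pics/{name}.npy',d); return p,d
def K(cam):
    i=bot.camera_info(cam); f=240/np.tan(np.radians(i['vertical_fov'])/2)
    return np.array([[f,0,i['cx']],[0,f,i['cy']],[0,0,1]]),np.array(i['distortion'],float),np.array(i['view'],float)
def unproj(cam,d,uv):
    k,D,V=K(cam); uv=np.array(uv,float).reshape(-1,2)
    n=cv2.undistortPoints(uv.reshape(-1,1,2),k,D).reshape(-1,2)
    z=d[uv[:,1].astype(int),uv[:,0].astype(int)]
    P=np.c_[n[:,0]*z,-n[:,1]*z,-z,np.ones(len(z))]
    return (np.linalg.inv(V)@P.T).T[:,:3]
E
python3 - <<'E'
from h import *
np.set_printoptions(precision=3,suppress=True)
print(bot.read_state(), bot.pinch_z)
for c in('side','top','wrist'):
    snap(c,c+'0'); print(c,bot.camera_info(c))
for n in 'plate pin_1 flat pad tray plug_gauge marker bush_1'.split():
    for x in bot.place_of(n,'top'): print(n,np.round(x['location'],1),round(x['conf'],2))
E
```

```text
pics
{'time_s': 0.0, 'joints': array([ 1.017,  0.334,  0.04 ,  1.466, -0.013,  1.343, -0.058]), 'qd': array([ 0.   , -0.001, -0.   ,  0.001,  0.002, -0.001,  0.001]), 'effort': array([ -0.001, -65.855,   1.365, -40.556,   0.017,   0.013,  -0.   ]), 'tool_pos': array([ 285.325, -583.528,  230.451]), 'ee_rot': array([-1.39 ,  0.869, -0.867]), 'contact_force': array([-0.242,  0.51 , -0.118]), 'torque': array([ 0.012, -0.016,  0.025]), 'opening': 85.47023730791136} -18.700000000000003
side {'vertical_fov': 44.401445836720846, 'cx': 329.32151000882476, 'cy': 235.55995834674886, 'distortion': array([-0.004,  0.   ,  0.   ,  0.   ,  0.   ]), 'view': array([[  -0.862,   -0.506,   -0.021,  450.361],
       [   0.262,   -0.481,    0.837, -286.531],
       [  -0.434,    0.716,    0.547, -762.54 ],
       [   0.   ,    0.   ,    0.   ,    1.   ]])}
top {'vertical_fov': 43.897975493636906, 'cx': 320.4066302521569, 'cy': 246.65630662639325, 'distortion': array([-0.141,  0.   ,  0.   ,  0.   ,  0.   ]), 'view': array([[    0.009,    -1.   ,    -0.004,  -147.061],
       [    0.998,     0.008,     0.055,  -597.778],
       [   -0.055,    -0.005,     0.998, -1355.421],
       [    0.   ,     0.   ,     0.   ,     1.   ]])}
wrist {'vertical_fov': 62.13805299832371, 'cx': 322.0343069243606, 'cy': 237.59971746635588, 'distortion': array([-0.009,  0.   ,  0.   ,  0.   ,  0.   ]), 'view': array([[   0.439,   -0.898,   -0.001, -649.676],
       [   0.864,    0.423,   -0.274,   35.45 ],
       [   0.247,    0.119,    0.962, -379.565],
       [   0.   ,    0.   ,    0.   ,    1.   ]])}
plate [ 463.8 -132.9   -2.9] 0.67
pin_1 [408.1 -36.2  55.7] 0.56
pin_1 [ 403.8 -229.9   55.6] 0.52
pin_1 [ 401.4 -136.3   59.1] 0.48
flat [ 485.8 -368.     0.9] 0.59
flat [ 399.9 -134.1   57.4] 0.3
tray [682.1  51.5  -4. ] 0.97
plug_gauge [ 605.6 -447.5   -0.8] 0.67
marker [660.8 187.7  -3. ] 0.74
bush_1 [794.8 126.1   0. ] 0.83
```

View pics/top0.png

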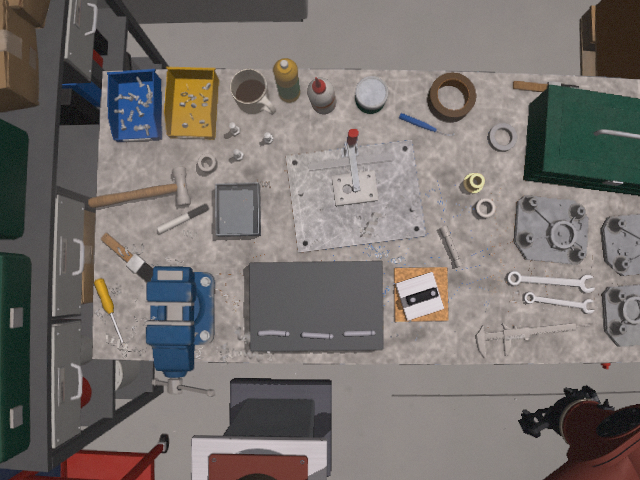

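View pics/side0.png

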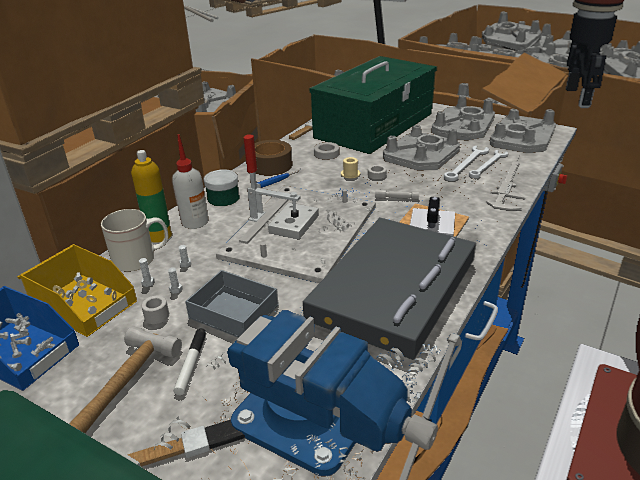

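View pics/wrist0.png

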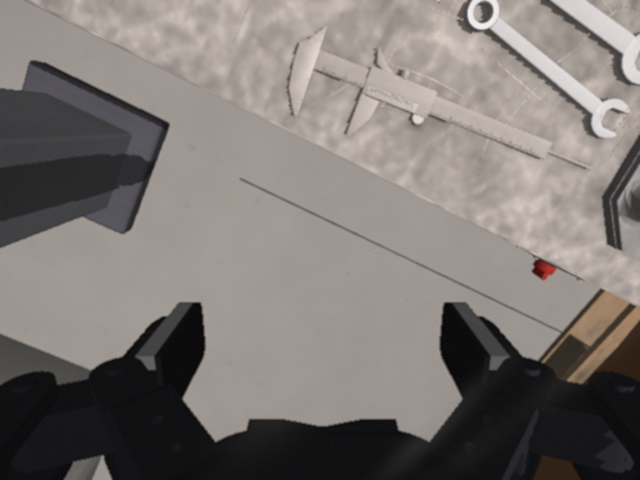

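Run:
```python
from h import *
np.set_printoptions(precision=3,suppress=True)
s=bot.read_state(); print(R.from_rotvec(s['ee_rot']).as_matrix())
d=np.load('pics/top0.npy')
uu,vv=np.meshgrid(np.arange(640),np.arange(480))
def meas(mask,zr):
    P=unproj('top',d,np.c_[uu[mask],vv[mask]]); P=P[(P[:,2]>zr[0])&(P[:,2]<zr[1])]
    rect=cv2.minAreaRect(P[:,:2].astype(np.float32)); return len(P),P.mean(0),rect
p,_=bot.read_camera('top')
for n in ['pin_1','flat','pad','tray','plate']:
    for m in bot.masks_of(n,'top'):
        k=m['pixels']; P=unproj('top',d,np.c_[uu[k],vv[k]])
        print(n,round(m['conf'],2),k.sum(),P.mean(0),np.percentile(P[:,2],[2,50,98]),cv2.minAreaRect(P[:,:2].astype(np.float32)))
# z map relief
b=np.zeros((480,640),bool); b[255:360,240:390]=1
P=unproj('top',d,np.c_[uu[b],vv[b]])
t=P[(P[:,2]>44)&(P[:,2]<54)]; print('plate',np.median(t[:,2]),cv2.minAreaRect(t[:,:2].astype(np.float32)))
b[:]=0;b[265:325,392:452]=1
P=unproj('top',d,np.c_[uu[b],vv[b]])
for a,c in((3,9),(11,20),(40,60)):
    t=P[(P[:,2]>a)&(P[:,2]<c)]; print(a,np.median(t[:,2]),t.mean(0),cv2.minAreaRect(t[:,:2].astype(np.float32)))
```

```text
[[ 0.439 -0.     0.898]
 [-0.898  0.     0.439]
 [-0.    -1.     0.   ]]
pin_1 0.64 150 [ 407.269 -229.019   78.778] [56.298 60.828 69.855] ((446.4490966796875, -188.82192993164062), (165.1839141845703, 50.722694396972656), 44.729915618896484)
pin_1 0.56 106 [ 401.058 -137.564   74.043] [55.837 61.614 66.932] ((450.6842041015625, -154.79733276367188), (60.445457458496094, 131.899169921875), 70.18960571289062)
flat 0.77 1494 [ 487.597 -368.764   29.646] [ 9.571 16.218 57.015] ((481.6809997558594, -288.41815185546875), (104.30741119384766, 272.0461120605469), 4.511529922485352)
pad 0.59 1442 [ 495.044 -379.615   10.461] [-1.23   5.489 17.259] ((489.1155700683594, -295.8033447265625), (128.56275939941406, 293.29937744140625), 0.7240075469017029)
tray 0.71 1477 [ 487.519 -369.232   28.893] [ 9.831 16.253 57.009] ((481.45166015625, -289.15692138671875), (102.85409545898438, 274.2517395019531), 4.087512016296387)
tray 0.61 2417 [685.494  52.125   9.635] [-2.75   3.798 39.628] ((650.6968994140625, -32.678955078125), (311.4028625488281, 148.78810119628906), 67.79320526123047)
plate 0.88 11485 [ 467.349 -132.984   55.338] [44.366 50.037 55.911] ((465.8891296386719, -132.63429260253906), (205.53677368164062, 300.987060546875), 1.0978806018829346)
plate 49.82193024109665 ((464.0751647949219, -132.78440856933594), (201.3140106201172, 301.23028564453125), 1.1167775392532349)
3 5.623333393243229 [ 494.461 -380.373    5.751] ((490.31097412109375, -377.90838623046875), (137.3224639892578, 138.68406677246094), 0.3641413152217865)
11 15.232662191277313 [ 487.683 -370.895   15.258] ((491.8883056640625, -374.54217529296875), (124.28111267089844, 120.88341522216797), 1.4648101329803467)
40 52.859790148850834 [ 487.998 -370.25    52.662] ((487.9139404296875, -371.2763977050781), (22.65473747253418, 70.71786499023438), 17.16722297668457)
```

>>> jog_arm([
  [[-0.034,0.02,0.092],-0.472,0],
  [[-0.068,0.05,0.184],-0.945,0],
  [[-0.102,0.081,0.275],-1.417,0],
  [[-0.102,0.081,0.275],-1.417,0],
  [[-0.102,0.081,0.275],-1.417,0],
  [[-0.102,0.081,0.275],-1.417,0],
  [[-0.102,0.081,0.275],-1.417,0],
  [[-0.102,0.081,0.275],-1.417,0],
  [[-0.102,0.081,0.275],-1.417,0],
  [[-0.102,0.081,0.275],-1.417,0],
  [[-0.102,0.081,0.275],-1.417,0],
  [[-0.102,0.081,0.275],-1.417,0],
  [[-0.102,0.081,0.275],-1.417,0],
  [[-0.102,0.081,0.275],-1.417,0],
  [[-0.102,0.081,0.275],-1.417,0],
])

```text
time_s: 2.1
tool_pos: [487.7, -371.6, 150.4]
ee_rot: [-1.558, -0.235, 0.235]
contact_force: [-0.1, 0.2, 0.9]
opening: 85.2
```

```bash
cat >> h.py <<'E'
np.set_printoptions(precision=3,suppress=True)
uu,vv=np.meshgrid(np.arange(640),np.arange(480))
def cloud(cam,d):
    u,v=uu[d>0],vv[d>0]; return unproj(cam,d,np.c_[u,v])
def rect(P,zlo,zhi,xr,yr):
    t=P[(P[:,2]>zlo)&(P[:,2]<zhi)&(P[:,0]>xr[0])&(P[:,0]<xr[1])&(P[:,1]>yr[0])&(P[:,1]<yr[1])]
    return len(t),t.mean(0),np.percentile(t[:,2],[10,50,90]),cv2.minAreaRect(t[:,:2].astype(np.float32))
def yaw(): 
    m=R.from_rotvec(bot.read_state()['ee_rot']).as_matrix(); return np.degrees(np.arctan2(m[1,0],m[0,0]))
def row(target,yawdeg,pos=None,y0=None):
    s=bot.read_state(); m=R.from_rotvec(s['ee_rot']).as_matrix()
    print('row',np.round(m.T@(np.array(target)-s['tool_pos'])/1000,4),'turn',round(-np.radians(yawdeg-yaw()),4))
E
python3 - <<'E'
from h import *
s=bot.read_state();print(s['tool_pos'],yaw())
p,d=snap('wrist','w1')
P=cloud('wrist',d)
for z in((3,9),(12,20),(45,60)): print(z,rect(P,*z,(400,580),(-460,-280)))
E
```

```text
[ 487.737 -371.561  150.389] 17.124006517570624
(3, 9) (11821, array([ 495.705, -370.507,    5.698]), array([4.782, 5.692, 6.623]), ((489.8734130859375, -369.77490234375), (179.53955078125, 179.24453735351562), 0.07072006165981293))
(12, 20) (12413, array([ 492.413, -367.042,   15.676]), array([14.673, 15.7  , 16.643]), ((490.09539794921875, -370.13720703125), (179.424072265625, 180.02777099609375), 0.11375614255666733))
(45, 60) (4700, array([ 480.809, -350.441,   52.59 ]), array([49.153, 53.181, 55.151]), ((472.4434509277344, -343.13519287109375), (126.2662124633789, 144.8748016357422), 89.99735260009766))
```

View pics/w1.png

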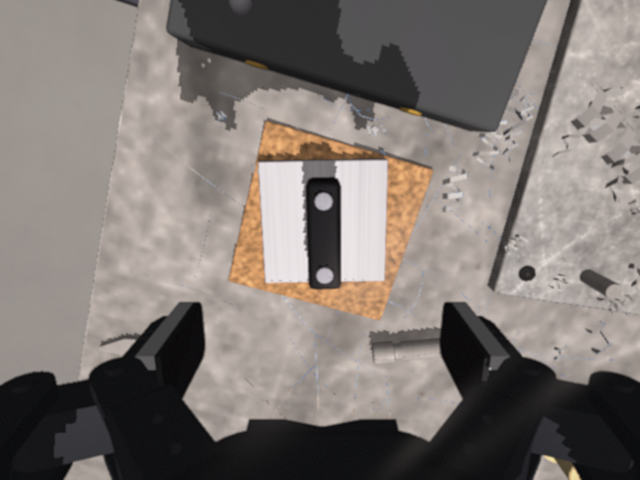

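Run:
```python
from h import *
p=cv2.imread('pics/w1.png'); d=np.load('pics/w1.npy')
roi=np.zeros((480,640),bool); roi[165:300,295:352]=1
P=unproj('wrist',d,np.c_[uu[roi],vv[roi]]); 
print(rect(P,46,60,(400,580),(-460,-280)))
c=unproj('wrist',d,[(266,122),(431,167),(380,318),(230,280)]);print('pad corners',c,c.mean(0))
hsv=cv2.cvtColor(p,cv2.COLOR_BGR2HSV); m=(hsv[...,1]<40)&(hsv[...,2]>170)&(uu>250)&(uu<400)&(vv>140)&(vv<295)
P=unproj('wrist',d,np.c_[uu[m],vv[m]]);print(rect(P,11,20,(400,580),(-460,-280)))
```

```text
(3749, array([ 488.573, -367.824,   53.498]), array([51.769, 53.526, 55.651]), ((489.110595703125, -369.9473876953125), (21.864059448242188, 71.15937042236328), 17.989137649536133))
pad corners [[ 430.381 -315.206    6.916]
 [ 552.754 -310.419    0.12 ]
 [ 555.994 -433.755    5.588]
 [ 433.908 -437.416    5.468]] [ 493.259 -374.199    4.523]
(10547, array([ 488.873, -368.402,   15.719]), array([14.831, 15.722, 16.585]), ((489.208251953125, -370.7538146972656), (89.63832092285156, 89.56644439697266), 18.101411819458008))
```

>>> jog_arm([
  [[0.0016,0.035,0.001],-0.016,0],
  [[0.0016,0.07,0.001],-0.016,0],
  [[0.0016,0.105,0.001],-0.016,0],
  [[0.0016,0.128,0.001],-0.016,0],
  [[0.0016,0.128,0.001],-0.016,0],
  [[0.0016,0.128,0.001],-0.016,0],
  [[0.0016,0.128,0.001],-0.016,0.6],
  [[0.0016,0.128,0.001],-0.016,1],
  [[0.0016,0.128,0.001],-0.016,1],
  [[0.0016,0.128,0.001],-0.016,1],
  [[0.0016,0.128,0.001],-0.016,1],
  [[0.0016,0.128,0.001],-0.016,1],
  [[0.0016,0.128,0.001],-0.016,1],
  [[0.0016,0.128,0.001],-0.016,1],
], force=50)

```text
time_s: 3.32
tool_pos: [489.4, -370.4, 23.3]
ee_rot: [-1.557, -0.249, 0.248]
contact_force: [-1.2, 0.4, 7.0]
opening: 21.4
```

>>> jog_arm([
  [[0,-0.03,0],0,1],
  [[0,-0.07,0],0,1],
  [[0,-0.11,0],0,1],
  [[0,-0.12,0],0,1],
  [[0,-0.12,0],0,1],
  [[0,-0.12,0],0,1],
])

```text
time_s: 3.82
tool_pos: [488.6, -370.0, 141.7]
ee_rot: [-1.556, -0.248, 0.249]
contact_force: [-1.3, -0.1, -4.2]
opening: 21.3
```

Run:
```python
from h import *
s=bot.read_state();print(s['tool_pos'],s['contact_force'],s['torque'],s['opening'],yaw(),s['time_s'])
p=cv2.imread('pics/top0.png'); d=np.load('pics/top0.npy')
k,D,V=K('top')
g=p.min(2).astype(int)
for c in((273,334),(317,336),(360,333)):
    m=(g>100)&(abs(uu-c[0])<24)&(abs(vv-c[1])<9)
    # weighted line, known z=58
    uv=np.c_[uu[m],vv[m]].astype(float)
    n=cv2.undistortPoints(uv.reshape(-1,1,2),k,D).reshape(-1,2)
    ray=(np.linalg.inv(V[:3,:3])@np.c_[n[:,0],-n[:,1],-np.ones(len(n))].T).T; C=-np.linalg.inv(V[:3,:3])@V[:3,3]
    P=C+ray*((60-C[2])/ray[:,2])[:,None]
    q=np.polyfit(P[:,1],P[:,0],1); print(m.sum(),P.mean(0),'y range',np.ptp(P[:,1]),'slope deg',np.degrees(np.arctan(q[0])),cv2.minAreaRect(P[:,:2].astype(np.float32)))
big=cv2.resize(p[320:350,250:385],None,fx=5.9,fy=5.9,interpolation=cv2.INTER_CUBIC);cv2.imwrite('pics/pz.png',big)
snap('side','s1')
```

```text
[ 488.605 -369.954  141.696] [-1.307 -0.083 -4.207] [0.004 0.046 0.07 ] 21.283769960718686 18.153117336609778 3.8167
156 [404.447 -36.669  60.   ] y range 86.83971373007574 slope deg -1.9509599110411726 ((403.1332702636719, -29.975502014160156), (16.87984275817871, 87.82323455810547), 6.730306148529053)
150 [ 400.339 -136.559   60.   ] y range 68.83583038076587 slope deg 3.12834473502787 ((400.2635192871094, -137.31527709960938), (69.05762481689453, 10.928901672363281), 86.96033477783203)
168 [ 405.756 -234.991   60.   ] y range 86.82093114849755 slope deg -0.9728933832035117 ((405.4095458984375, -239.47654724121094), (35.51863479614258, 86.67694854736328), 0.4174611568450928)
```

View pics/pz.png

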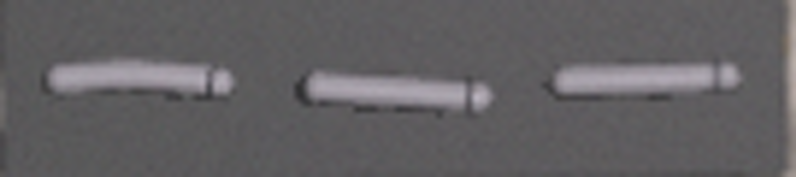

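View pics/s1.png

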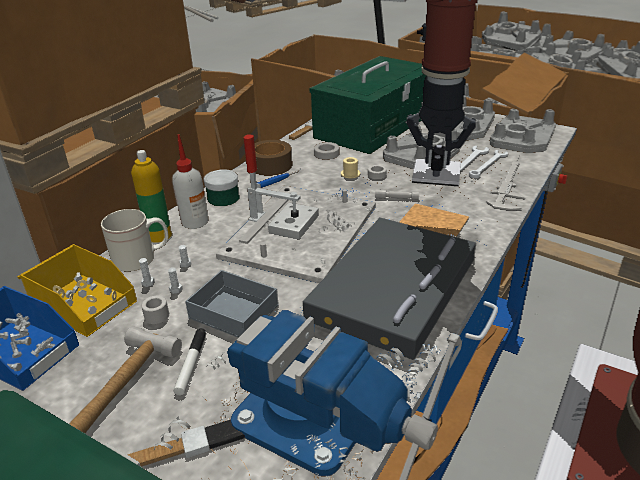

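```bash
cat > fit.py <<'E'
from h import *
def pins(img,box=(262,350,250,382),cam='top',z=58,thr=115):
    k,D,V=K(cam); g=img.min(2)
    b=((g>thr)&(vv>=box[0])&(vv<box[1])&(uu>box[2])&(uu<box[3])).astype(np.uint8)
    n,l,st,_=cv2.connectedComponentsWithStats(b); out=[]
    for i in range(1,n):
        if st[i,4]<60: continue
        m=l==i; uv=np.c_[uu[m],vv[m]].astype(float)
        q=cv2.undistortPoints(uv.reshape(-1,1,2),k,D).reshape(-1,2)
        ray=(np.linalg.inv(V[:3,:3])@np.c_[q[:,0],-q[:,1],-np.ones(len(q))].T).T; C=-np.linalg.inv(V[:3,:3])@V[:3,3]
        P=(C+ray*((z-C[2])/ray[:,2])[:,None])[:,:2]
        c,w,ang=cv2.minAreaRect(P.astype(np.float32)); 
        sl=np.polyfit(P[:,1],P[:,0],1)[0]
        x,y=(P.max(0)+P.min(0))/2
        out.append((st[i,4],P.mean(0),(x,y),np.ptp(P[:,1]),'yaw',-np.degrees(np.arctan(sl))))
    return out
E
python3 - <<'E'
from fit import *
for t in(95,115,130):
    for o in pins(cv2.imread('pics/top0.png'),thr=t): print(t,o)
E
```

```text
95 (np.int32(1387), array([ 521.746, -227.438]), (np.float64(508.9137179359184), np.float64(-212.1448745307975)), np.float64(131.93742362221644), 'yaw', np.float64(-3.7503068465827343))
95 (np.int32(158), array([404.763, -38.566]), (np.float64(405.4212206489679), np.float64(-39.41594441120857)), np.float64(69.15337113036728), 'yaw', np.float64(0.06554000079270798))
95 (np.int32(170), array([ 406.151, -230.557]), (np.float64(407.44347707097177), np.float64(-231.80919208107713)), np.float64(71.23070553366043), 'yaw', np.float64(1.9292383430252005))
95 (np.int32(156), array([ 400.25 , -136.457]), (np.float64(400.1699342752658), np.float64(-137.35612252542995)), np.float64(68.93966875649036), 'yaw', np.float64(-3.1895531587250496))
115 (np.int32(127), array([404.526, -38.596]), (np.float64(404.4095383342591), np.float64(-39.41679480797496)), np.float64(69.1095907350162), 'yaw', np.float64(-0.358360791234151))
115 (np.int32(135), array([ 405.678, -227.984]), (np.float64(405.24208957339863), np.float64(-230.68684640192066)), np.float64(68.98601417534755), 'yaw', np.float64(1.893393275489237))
115 (np.int32(116), array([ 400.31, -131.89]), (np.float64(401.00559177104645), np.float64(-131.8118576948425)), np.float64(57.85113909531543), 'yaw', np.float64(-3.0034792016547334))
130 (np.int32(91), array([404.915, -35.274]), (np.float64(404.4984614593951), np.float64(-34.968402429748146)), np.float64(55.7901408232007), 'yaw', np.float64(0.877170038275349))
130 (np.int32(94), array([ 405.916, -227.266]), (np.float64(405.2252327197232), np.float64(-225.1275962674607)), np.float64(57.831208045571884), 'yaw', np.float64(2.3782655016697185))
130 (np.int32(96), array([ 400.502, -133.571]), (np.float64(400.1200739277997), np.float64(-132.92342940750294)), np.float64(55.62799566999456), 'yaw', np.float64(-3.2320183008758363))
```

>>> jog_arm([
  [[-0.012,0.0,0.04],0.07,1],
  [[-0.025,0.01,0.08],0.14,1],
  [[-0.037,0.02,0.12],0.21,1],
  [[-0.05,0.03,0.162],0.2836,1],
  [[-0.05,0.042,0.162],0.2836,1],
  [[-0.05,0.042,0.162],0.2836,1],
  [[-0.05,0.046,0.162],0.2836,1],
  [[-0.05,0.05,0.162],0.2836,1],
  [[-0.05,0.05,0.162],0.2836,1],
  [[-0.05,0.05,0.162],0.2836,1],
  [[-0.05,0.05,0.162],0.2836,1],
])

```text
time_s: 4.78
tool_pos: [391.4, -232.2, 92.4]
ee_rot: [-1.57, -0.026, 0.026]
contact_force: [0.5, 0.5, -2.9]
opening: 21.3
```

Run:
```python
from h import *
s=bot.read_state();print(s['tool_pos'],s['contact_force'],s['torque'],s['opening'],yaw(),s['time_s'])
p,d=snap('side','s2');p,d=snap('wrist','w2')
```

```text
[ 391.406 -232.213   92.362] [ 0.488  0.503 -2.855] [-0.019 -0.067 -0.035] 21.281676747734917 1.880291442354881 4.7833
```

View pics/w2.png

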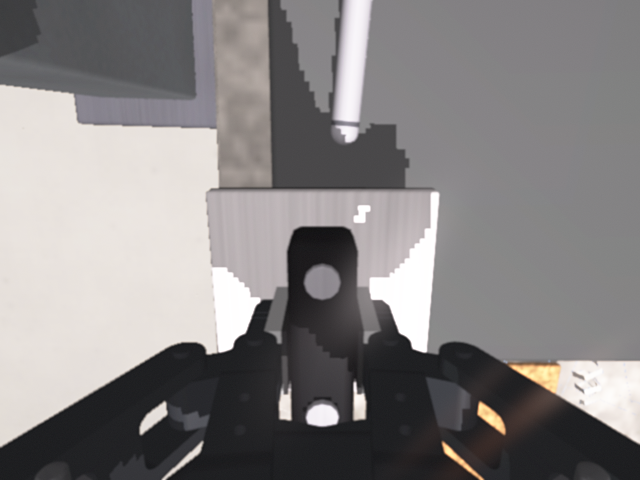

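View pics/s2.png

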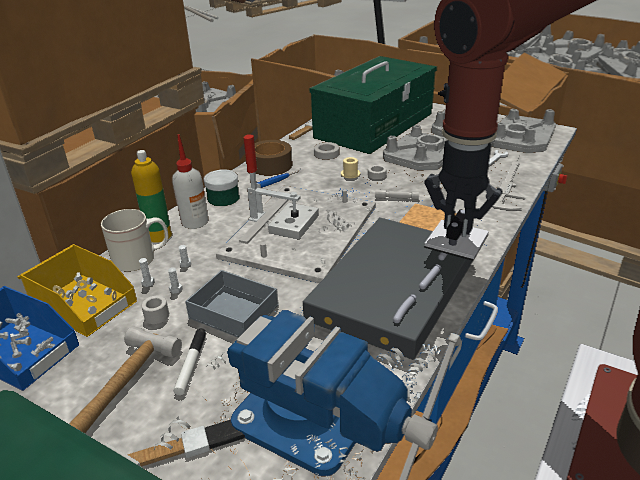

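>>> jog_arm([
  [[0,0.004,0],0,1],
  [[0,0.008,0],0,1],
  [[0,0.009,0],0,1],
  [[0,0.009,0],0,1],
  [[0,0.009,0],0,1],
])

```text
time_s: 5.3
tool_pos: [390.9, -231.6, 83.2]
ee_rot: [-1.57, -0.026, 0.027]
contact_force: [0.1, -0.5, -3.3]
opening: 21.6
```

>>> jog_arm([
  [[0,0.0005,0],0,1],
  [[0,0.001,0],0,1],
  [[0,0.0015,0],0,1],
  [[0,0.0015,0],0,1],
])

```text
time_s: 5.63
tool_pos: [390.9, -231.7, 81.8]
ee_rot: [-1.571, -0.026, 0.026]
contact_force: [-0.2, -0.3, -2.6]
opening: 20.9
```

>>> jog_arm([
  [[0,0.0003,0],0,1],
  [[0,0.0006,0],0,1],
  [[0,0.0006,0],0,1],
])

```text
time_s: 5.88
tool_pos: [391.0, -231.7, 81.2]
ee_rot: [-1.571, -0.026, 0.026]
contact_force: [-0.7, -0.0, -3.7]
opening: 21.4
```

>>> jog_arm([
  [[0,0.0003,0],0,1],
  [[0,0.0006,0],0,1],
  [[0,0.0006,0],0,1],
])

```text
time_s: 6.13
tool_pos: [391.0, -231.7, 80.6]
ee_rot: [-1.571, -0.026, 0.026]
contact_force: [-1.3, 0.4, -4.6]
opening: 21.4
```

>>> jog_arm([
  [[0,0.0002,0],0,1],
  [[0,0.0004,0],0,1],
  [[0,0.0004,0],0,1],
])

```text
time_s: 6.38
tool_pos: [391.0, -231.7, 80.2]
ee_rot: [-1.571, -0.026, 0.026]
contact_force: [0.5, -0.5, -2.6]
opening: 21.3
```

>>> jog_arm([
  [[0,0.0002,0],0,1],
  [[0,0.0004,0],0,1],
  [[0,0.0004,0],0,1],
])

```text
time_s: 6.63
tool_pos: [391.3, -231.7, 80.1]
ee_rot: [-1.571, -0.027, 0.026]
contact_force: [-0.9, 1.6, -0.2]
opening: 21.1
```

>>> jog_arm([
  [[0,0.0002,0],0,1],
  [[0,0.0002,0],0,1],
])

```text
time_s: 6.8
tool_pos: [391.5, -231.8, 80.1]
ee_rot: [-1.571, -0.027, 0.026]
contact_force: [-0.8, 2.1, 3.7]
opening: 21.1
```

>>> jog_arm([
  [[0,0.0002,0],0,1],
  [[0,0.0002,0],0,1],
])

```text
time_s: 6.97
tool_pos: [391.6, -231.8, 80.0]
ee_rot: [-1.571, -0.027, 0.025]
contact_force: [-1.4, 2.0, 6.6]
opening: 21.5
```

>>> jog_arm([
  [[0,-0.0002,0],0,1],
  [[0.001,-0.0002,0],0,1],
  [[0.002,-0.0002,0],0,1],
])

```text
time_s: 7.22
tool_pos: [393.3, -231.7, 80.0]
ee_rot: [-1.571, -0.027, 0.026]
contact_force: [-2.4, 1.8, 7.0]
opening: 21.3
```

>>> jog_arm([
  [[0.001,0,0],0,1],
  [[0.002,0,0],0,1],
])

```text
time_s: 7.38
tool_pos: [395.4, -231.6, 80.0]
ee_rot: [-1.571, -0.027, 0.026]
contact_force: [-0.9, 1.5, 6.0]
opening: 21.2
```

>>> jog_arm([
  [[0.001,0,0],0,1],
  [[0.002,0,0],0,1],
])

```text
time_s: 7.55
tool_pos: [397.4, -231.5, 80.0]
ee_rot: [-1.571, -0.027, 0.026]
contact_force: [-0.2, 2.4, 6.3]
opening: 21.2
```

>>> jog_arm([
  [[0.0015,-0.0002,0],0,1],
  [[0.003,-0.0002,0],0,1],
])

```text
time_s: 7.72
tool_pos: [400.2, -231.4, 80.0]
ee_rot: [-1.571, -0.026, 0.026]
contact_force: [-0.9, 2.0, 5.5]
opening: 21.4
```

>>> jog_arm([
  [[0.0015,0,0],0,1],
  [[0.003,0,0],0,1],
])

```text
time_s: 7.88
tool_pos: [403.3, -231.3, 80.1]
ee_rot: [-1.571, -0.027, 0.026]
contact_force: [-1.4, 1.8, 4.9]
opening: 21.5
```

>>> jog_arm([
  [[0.002,0,0],0,1],
  [[0.004,0,0],0,1],
])

```text
time_s: 8.05
tool_pos: [407.3, -231.1, 80.1]
ee_rot: [-1.571, -0.027, 0.026]
contact_force: [0.1, 2.0, 5.9]
opening: 21.4
```

>>> jog_arm([
  [[0.003,-0.0002,0],0,1],
  [[0.006,-0.0002,0],0,1],
  [[0.009,-0.0002,0],0,1],
  [[0.012,-0.0002,0],0,1],
])

```text
time_s: 8.38
tool_pos: [419.3, -230.6, 80.1]
ee_rot: [-1.57, -0.026, 0.026]
contact_force: [-1.0, 3.7, 5.4]
opening: 21.2
```

>>> jog_arm([
  [[0.003,0,0],0,1],
  [[0.006,0,0],0,1],
  [[0.009,0,0],0,1],
  [[0.012,0,0],0,1],
])

```text
time_s: 8.72
tool_pos: [431.3, -230.1, 80.1]
ee_rot: [-1.57, -0.026, 0.026]
contact_force: [-0.2, 2.2, 5.4]
opening: 20.9
```

>>> jog_arm([
  [[0.003,0,0],0,1],
  [[0.006,0,0],0,1],
  [[0.009,0,0],0,1],
  [[0.012,0,0],0,1],
])

```text
time_s: 9.05
tool_pos: [443.3, -229.7, 80.1]
ee_rot: [-1.57, -0.026, 0.026]
contact_force: [-1.8, 2.8, 5.6]
opening: 21.3
```

>>> jog_arm([
  [[0.003,0,0],0,1],
  [[0.006,0,0],0,1],
  [[0.009,0,0],0,1],
  [[0.012,0,0],0,1],
  [[0.015,0,0],0,1],
  [[0.018,0,0],0,1],
  [[0.021,0,0],0,1],
  [[0.023,0,0],0,1],
  [[0.024,0,0],0,1],
  [[0.024,0,0],0,1],
  [[0.024,-0.001,0],0,1],
  [[0.024,-0.003,0],0,1],
  [[0.024,-0.013,0],0,1],
  [[0.024,-0.013,0],0,1],
])

```text
time_s: 10.22
tool_pos: [467.4, -229.6, 94.4]
ee_rot: [-1.571, -0.027, 0.025]
contact_force: [0.6, -0.4, -2.2]
opening: 21.0
```

Run:
```python
from fit import *
p,d=snap('top','t2'); p,d=snap('side','s3')
s=bot.read_state();print(s['tool_pos'],s['contact_force'],yaw(),s['time_s'])
```

```text
[ 467.169 -229.495   93.495] [ 0.182  0.702 -3.483] 1.8963701033764007 10.3167
```

View pics/t2.png

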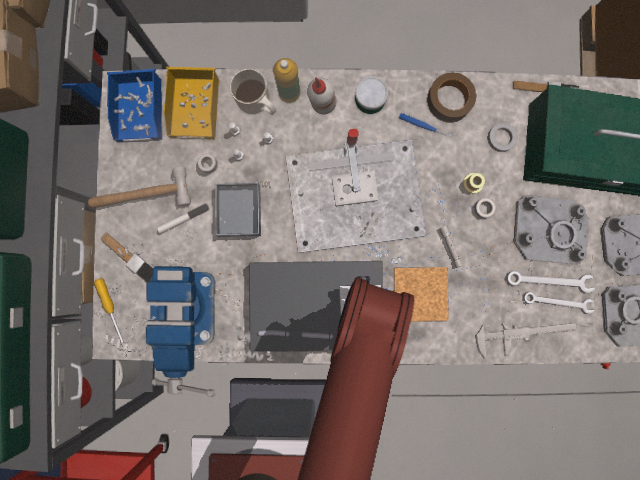

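View pics/s3.png

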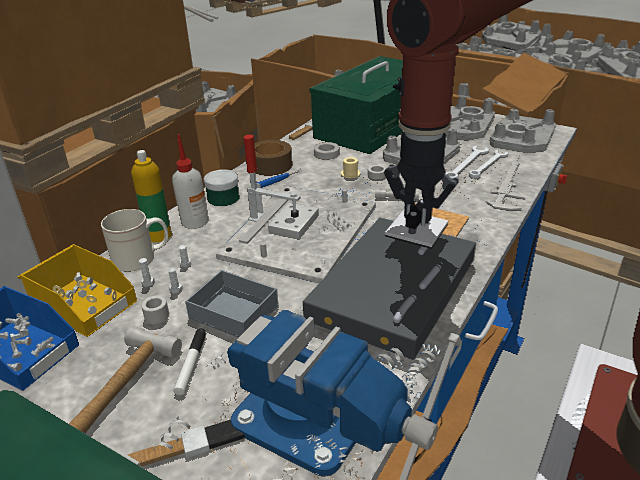

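>>> jog_arm([
  [[-0.02,0.0,0.03],0.03,1],
  [[-0.04,0.0,0.06],0.06,1],
  [[-0.065,0.0,0.0947],0.089,1],
  [[-0.065,0.002,0.0947],0.089,1],
  [[-0.065,0.005,0.0947],0.089,1],
  [[-0.065,0.0075,0.0947],0.089,1],
  [[-0.065,0.0105,0.0947],0.089,1],
  [[-0.065,0.0105,0.0947],0.089,1],
  [[-0.065,0.0105,0.0947],0.089,1],
])

```text
time_s: 11.07
tool_pos: [399.0, -137.1, 82.2]
ee_rot: [-1.57, 0.045, -0.044]
contact_force: [-0.3, 0.0, -3.1]
opening: 21.1
```

>>> jog_arm([
  [[0,0.0004,0],0,1],
  [[0,0.0008,0],0,1],
  [[0,0.0012,0],0,1],
  [[0,0.0012,0],0,1],
])

```text
time_s: 11.4
tool_pos: [398.9, -136.7, 81.3]
ee_rot: [-1.57, 0.044, -0.044]
contact_force: [-0.9, 1.4, -3.2]
opening: 21.7
```

>>> jog_arm([
  [[0,0.0004,0],0,1],
  [[0,0.0008,0],0,1],
  [[0,0.0008,0],0,1],
])

```text
time_s: 11.65
tool_pos: [398.8, -136.7, 80.5]
ee_rot: [-1.57, 0.044, -0.044]
contact_force: [-0.3, -0.0, -3.1]
opening: 21.3
```

>>> jog_arm([
  [[0,0.0003,0],0,1],
  [[0,0.0003,0],0,1],
])

```text
time_s: 11.82
tool_pos: [398.8, -136.7, 80.2]
ee_rot: [-1.57, 0.044, -0.044]
contact_force: [-0.5, -0.2, -3.4]
opening: 21.3
```

>>> jog_arm([
  [[0,0.0002,0],0,1],
  [[0,0.0002,0],0,1],
])

```text
time_s: 11.98
tool_pos: [399.0, -136.7, 80.2]
ee_rot: [-1.57, 0.043, -0.044]
contact_force: [0.5, -0.2, -2.2]
opening: 21.4
```

>>> jog_arm([
  [[0,0.0002,0],0,1],
  [[0,0.0002,0],0,1],
])

```text
time_s: 12.15
tool_pos: [399.2, -136.7, 80.1]
ee_rot: [-1.57, 0.043, -0.044]
contact_force: [-0.3, 0.1, 1.3]
opening: 21.1
```

>>> jog_arm([
  [[0.001,0.0001,0],0,1],
  [[0.002,0.0001,0],0,1],
])

```text
time_s: 12.32
tool_pos: [401.2, -136.9, 80.1]
ee_rot: [-1.571, 0.043, -0.044]
contact_force: [-0.8, 0.8, 3.1]
opening: 21.3
```

>>> jog_arm([
  [[0.001,0,0],0,1],
  [[0.002,0,0],0,1],
])

```text
time_s: 12.48
tool_pos: [403.3, -137.0, 80.1]
ee_rot: [-1.57, 0.043, -0.044]
contact_force: [-0.5, 1.5, 5.5]
opening: 21.4
```

>>> jog_arm([
  [[0.001,-0.0001,0],0,1],
  [[0.002,-0.0001,0],0,1],
])

```text
time_s: 12.65
tool_pos: [405.2, -137.0, 80.0]
ee_rot: [-1.57, 0.043, -0.044]
contact_force: [-0.3, 0.2, 4.8]
opening: 21.4
```

>>> jog_arm([
  [[0.001,0,0],0,1],
  [[0.002,0,0],0,1],
])

```text
time_s: 12.82
tool_pos: [407.2, -137.1, 80.1]
ee_rot: [-1.57, 0.043, -0.044]
contact_force: [0.3, 0.5, 5.3]
opening: 21.3
```

>>> jog_arm([
  [[0.0015,0,0],0,1],
  [[0.003,0,0],0,1],
])

```text
time_s: 12.98
tool_pos: [410.2, -137.3, 80.0]
ee_rot: [-1.57, 0.043, -0.044]
contact_force: [0.9, 0.7, 6.0]
opening: 21.7
```

>>> jog_arm([
  [[0.0015,0,0],0,1],
  [[0.003,0,0],0,1],
])

```text
time_s: 13.15
tool_pos: [413.2, -137.5, 80.1]
ee_rot: [-1.57, 0.043, -0.044]
contact_force: [-1.1, 1.1, 5.8]
opening: 21.3
```

>>> jog_arm([
  [[0.003,-0.0003,0],0,1],
  [[0.006,-0.0003,0],0,1],
  [[0.009,-0.0003,0],0,1],
  [[0.012,-0.0003,0],0,1],
])

```text
time_s: 13.48
tool_pos: [425.1, -138.1, 80.1]
ee_rot: [-1.57, 0.044, -0.044]
contact_force: [0.2, 0.3, 3.1]
opening: 21.3
```

>>> jog_arm([
  [[0.003,0,0],0,1],
  [[0.006,0,0],0,1],
  [[0.009,0,0],0,1],
  [[0.012,0,0],0,1],
])

```text
time_s: 13.82
tool_pos: [437.0, -138.7, 80.1]
ee_rot: [-1.57, 0.044, -0.044]
contact_force: [-0.3, 2.3, 3.2]
opening: 21.5
```

>>> jog_arm([
  [[0.003,0,0],0,1],
  [[0.006,0,0],0,1],
  [[0.009,0,0],0,1],
  [[0.012,0,0],0,1],
])

```text
time_s: 14.15
tool_pos: [449.0, -139.4, 80.1]
ee_rot: [-1.57, 0.044, -0.044]
contact_force: [-1.1, 2.9, 2.4]
opening: 21.3
```

>>> jog_arm([
  [[0.003,0,0],0,1],
  [[0.006,0,0],0,1],
  [[0.009,0,0],0,1],
  [[0.012,0,0],0,1],
])

```text
time_s: 14.48
tool_pos: [461.0, -140.0, 80.0]
ee_rot: [-1.57, 0.044, -0.043]
contact_force: [0.2, 3.3, 3.0]
opening: 20.8
```

>>> jog_arm([
  [[0.003,0,0],0,1],
  [[0.006,0,0],0,1],
  [[0.009,0,0],0,1],
  [[0.011,0,0],0,1],
  [[0.012,0,0],0,1],
  [[0.012,0,0],0,1],
  [[0.012,0,0],0,1],
  [[0.012,-0.001,0],0,1],
  [[0.012,-0.003,0],0,1],
  [[0.012,-0.013,0],0,1],
  [[0.012,-0.013,0],0,1],
])

```text
time_s: 15.4
tool_pos: [473.3, -141.4, 94.7]
ee_rot: [-1.571, 0.043, -0.045]
contact_force: [0.8, -0.0, -1.9]
opening: 21.0
```

>>> jog_arm([
  [[-0.02,0.0,0.03],-0.015,1],
  [[-0.04,0.0,0.06],-0.03,1],
  [[-0.0625,0.0,0.098],-0.05,1],
  [[-0.0625,0.002,0.098],-0.05,1],
  [[-0.0625,0.005,0.098],-0.05,1],
  [[-0.0625,0.008,0.098],-0.05,1],
  [[-0.0625,0.011,0.098],-0.05,1],
  [[-0.0625,0.011,0.098],-0.05,1],
  [[-0.0625,0.011,0.098],-0.05,1],
])

```text
time_s: 16.15
tool_pos: [415.8, -40.2, 81.8]
ee_rot: [-1.57, 0.006, -0.005]
contact_force: [-0.3, -0.3, -4.0]
opening: 20.9
```

>>> jog_arm([
  [[0,0.0004,0],0,1],
  [[0,0.0008,0],0,1],
  [[0,0.0008,0],0,1],
])

```text
time_s: 16.4
tool_pos: [415.8, -39.6, 81.3]
ee_rot: [-1.571, 0.005, -0.005]
contact_force: [0.5, 0.6, -2.1]
opening: 21.1
```

>>> jog_arm([
  [[0,0.0004,0],0,1],
  [[0,0.0008,0],0,1],
  [[0,0.0008,0],0,1],
])

```text
time_s: 16.65
tool_pos: [415.7, -39.5, 80.5]
ee_rot: [-1.571, 0.004, -0.004]
contact_force: [-0.3, 0.7, -3.5]
opening: 21.1
```

>>> jog_arm([
  [[0,0.0003,0],0,1],
  [[0,0.0003,0],0,1],
])

```text
time_s: 16.82
tool_pos: [415.8, -39.5, 80.2]
ee_rot: [-1.571, 0.004, -0.004]
contact_force: [-0.5, 0.2, -3.0]
opening: 21.2
```

>>> jog_arm([
  [[0,0.0003,0],0,1],
  [[0,0.0003,0],0,1],
])

```text
time_s: 16.98
tool_pos: [416.0, -39.5, 80.2]
ee_rot: [-1.571, 0.004, -0.005]
contact_force: [-0.1, 0.7, -1.1]
opening: 21.7
```

>>> jog_arm([
  [[0,0.0002,0],0,1],
  [[0,0.0002,0],0,1],
])

```text
time_s: 17.15
tool_pos: [416.1, -39.5, 80.1]
ee_rot: [-1.571, 0.004, -0.005]
contact_force: [0.5, -0.8, 2.9]
opening: 20.9
```

>>> jog_arm([
  [[0.0005,0,0],0,1],
  [[0.001,0,0],0,1],
])

```text
time_s: 17.32
tool_pos: [417.0, -39.5, 80.1]
ee_rot: [-1.571, 0.004, -0.005]
contact_force: [-1.2, -0.1, 6.9]
opening: 21.4
```

>>> jog_arm([
  [[0.0005,0,0],0,1],
  [[0.001,0,0],0,1],
])

```text
time_s: 17.48
tool_pos: [418.0, -39.5, 80.2]
ee_rot: [-1.571, 0.004, -0.005]
contact_force: [-2.4, -0.5, 8.4]
opening: 21.4
```

>>> jog_arm([
  [[0.0005,-0.0002,0],0,1],
  [[0.001,-0.0004,0],0,1],
])

```text
time_s: 17.65
tool_pos: [418.9, -39.5, 80.3]
ee_rot: [-1.571, 0.004, -0.005]
contact_force: [-1.9, -0.4, 3.7]
opening: 21.5
```

>>> jog_arm([
  [[0.0005,-0.0001,0],0,1],
  [[0.001,-0.0002,0],0,1],
])

```text
time_s: 17.82
tool_pos: [419.8, -39.5, 80.4]
ee_rot: [-1.571, 0.004, -0.004]
contact_force: [-1.9, -0.2, 3.8]
opening: 21.1
```

>>> jog_arm([
  [[0.0005,-0.0001,0],0,1],
  [[0.001,-0.0002,0],0,1],
])

```text
time_s: 17.98
tool_pos: [420.8, -39.5, 80.5]
ee_rot: [-1.571, 0.004, -0.004]
contact_force: [-0.6, -0.9, 3.8]
opening: 21.4
```

>>> jog_arm([
  [[0.0005,-0.0001,0],0,1],
  [[0.001,-0.0002,0],0,1],
])

```text
time_s: 18.15
tool_pos: [421.7, -39.5, 80.7]
ee_rot: [-1.571, 0.005, -0.004]
contact_force: [-1.2, 0.2, 2.7]
opening: 21.2
```

>>> jog_arm([
  [[0.0005,-0.0001,0],0,1],
  [[0.001,-0.0002,0],0,1],
])

```text
time_s: 18.32
tool_pos: [422.7, -39.5, 80.8]
ee_rot: [-1.571, 0.005, -0.004]
contact_force: [-0.6, -0.3, 2.0]
opening: 21.1
```

>>> jog_arm([
  [[0.0005,-0.0001,0],0,1],
  [[0.001,-0.0002,0],0,1],
])

```text
time_s: 18.48
tool_pos: [423.7, -39.5, 81.0]
ee_rot: [-1.571, 0.005, -0.004]
contact_force: [-1.3, -0.7, 0.3]
opening: 21.1
```

>>> jog_arm([
  [[0.0005,-0.0001,0],0,1],
  [[0.001,-0.0002,0],0,1],
])

```text
time_s: 18.65
tool_pos: [424.7, -39.5, 81.2]
ee_rot: [-1.571, 0.005, -0.004]
contact_force: [-1.3, -0.2, -0.0]
opening: 21.7
```

>>> jog_arm([
  [[0.0005,0,0],0,1],
  [[0.001,0,0],0,1],
])

```text
time_s: 18.82
tool_pos: [425.7, -39.5, 81.3]
ee_rot: [-1.571, 0.005, -0.004]
contact_force: [-1.1, 0.6, -0.4]
opening: 21.2
```

>>> jog_arm([
  [[0.0005,-0.0001,0],0,1],
  [[0.001,-0.0001,0],0,1],
])

```text
time_s: 18.98
tool_pos: [426.8, -39.5, 81.4]
ee_rot: [-1.571, 0.004, -0.004]
contact_force: [0.1, 0.3, -0.3]
opening: 21.4
```

>>> jog_arm([
  [[0.0005,-0.0001,0],0,1],
  [[0.001,-0.0001,0],0,1],
  [[0.001,-0.0001,0],0,1],
  [[0.001,-0.0001,0],0,1],
])

```text
time_s: 19.32
tool_pos: [427.8, -39.5, 81.5]
ee_rot: [-1.571, 0.004, -0.004]
contact_force: [0.2, -1.0, -1.5]
opening: 21.0
```

>>> jog_arm([
  [[0,-0.001,0],0,1],
  [[0,-0.004,0],0,1],
  [[0,-0.015,0],0,1],
  [[0,-0.03,0],0,1],
  [[0.012,-0.03,-0.035],0,1],
  [[0.02,-0.03,-0.075],0,1],
  [[0.028,-0.03,-0.115],0,1],
  [[0.035,-0.03,-0.155],0,1],
  [[0.042,-0.03,-0.195],0,1],
  [[0.049,-0.03,-0.235],0,1],
  [[0.056,-0.03,-0.275],0,1],
  [[0.063,-0.03,-0.315],0,1],
  [[0.063,-0.03,-0.3325],0,1],
  [[0.063,-0.03,-0.3325],0,1],
  [[0.063,-0.01,-0.3325],0,1],
  [[0.063,0.02,-0.3325],0,1],
  [[0.063,0.04,-0.3325],0,1],
  [[0.063,0.05,-0.3325],0,1],
  [[0.063,0.05,-0.3325],0,1],
  [[0.063,0.05,-0.3325],0,1],
])

```text
time_s: 20.98
tool_pos: [489.2, -372.3, 32.2]
ee_rot: [-1.571, 0.004, -0.004]
contact_force: [0.7, 0.1, -2.2]
opening: 20.9
```

Run:
```python
from fit import *
p,d=snap('side','s4');p,d=snap('wrist','w4'); p,d=snap('top','t4')
s=bot.read_state();print(s['tool_pos'],s['contact_force'],yaw(),s['time_s'])
for o in pins(cv2.imread('pics/t4.png'),box=(290,350,250,382)): print(o)
```

```text
[ 489.98  -373.008   33.446] [ 0.277 -1.014 -3.715] -0.31856742422093987 21.1333
(np.int32(141), array([ 437.063, -138.313]), (np.float64(437.7508451517617), np.float64(-139.2456643524795)), np.float64(68.97278352153357), 'yaw', np.float64(-3.328528488687128))
(np.int32(140), array([404.377, -38.603]), (np.float64(403.6850087232927), np.float64(-39.41594441120857)), np.float64(69.15337113036728), 'yaw', np.float64(-0.6016179730451335))
```

View pics/t4.png

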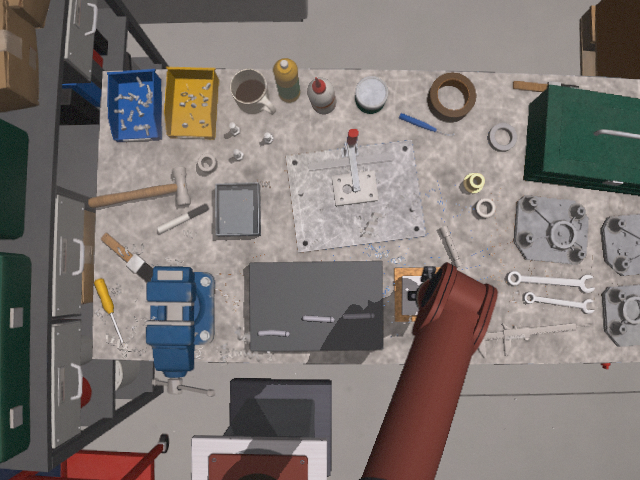

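View pics/w4.png

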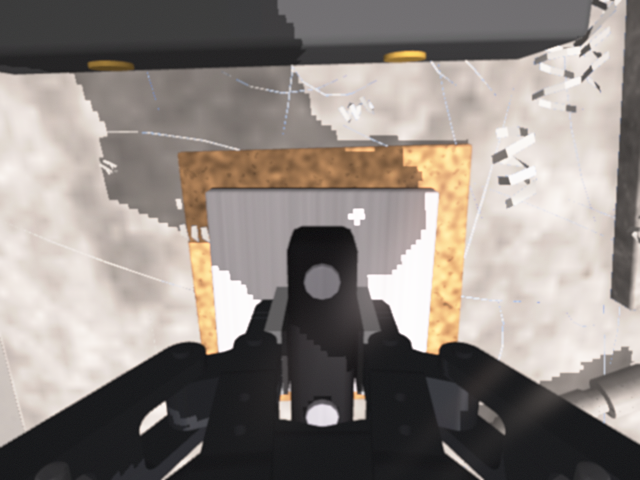

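>>> jog_arm([
  [[0.001,0.003,0],0,1],
  [[0.001,0.006,0],0,1],
  [[0.001,0.0085,0],0,1],
  [[0.001,0.0095,0],0,1],
  [[0.001,0.0105,0],0,1],
  [[0.001,0.0105,0],0,1],
])

```text
time_s: 21.63
tool_pos: [490.1, -372.5, 23.3]
ee_rot: [-1.572, 0.004, -0.005]
contact_force: [-8.2, 5.2, 19.6]
opening: 21.4
```

>>> jog_arm([
  [[0,-0.0004,0],0,1],
  [[0,-0.0004,0],0,0.5],
  [[0,-0.0004,0],0,0.3],
  [[0,-0.0004,0],0,0.3],
  [[0,-0.0004,0],0,0.3],
  [[0,-0.0004,0],0,0.3],
  [[0,-0.02,0],0,0.3],
  [[0,-0.06,0],0,0.3],
  [[0,-0.1,0],0,0.3],
  [[0,-0.1,0],0,0.3],
  [[0,-0.1,0],0,0.3],
])

```text
time_s: 22.55
tool_pos: [491.5, -373.4, 123.9]
ee_rot: [-1.574, 0.001, -0.008]
contact_force: [-0.1, 0.6, -0.3]
opening: 60.1
```

>>> jog_arm([
  [[-0.01,0,0.04],0,0.3],
  [[-0.02,0,0.08],0,0.3],
  [[-0.03,0,0.12],0,0.3],
  [[-0.04,0,0.16],0,0.3],
  [[-0.05,0,0.2],0,0.3],
  [[-0.06,0,0.24],0,0.3],
  [[-0.07,0,0.28],0,0.3],
  [[-0.08,0,0.31],0,0.3],
  [[-0.088,0,0.334],0,0.3],
  [[-0.088,0.014,0.334],0,0.3],
  [[-0.088,0.014,0.334],0,0.3],
  [[-0.088,0.014,0.334],0,0.3],
  [[-0.088,0.014,0.334],0,0.3],
])

```text
time_s: 23.63
tool_pos: [403.6, -38.6, 106.8]
ee_rot: [-1.57, 0.006, -0.005]
contact_force: [-0.5, -0.4, 0.1]
opening: 59.9
```

Run:
```python
from fit import *
s=bot.read_state();print(s['tool_pos'],s['contact_force'],yaw(),s['time_s'],s['joints'])
p,d=snap('wrist','w5'); np.save('pics/w5.npy',d)
p,d=snap('side','s5')
for o in pins(cv2.imread('pics/w5.png'),box=(150,480,200,440),cam='wrist',z=59,thr=110): print(o)
```

```text
[403.611 -38.576 106.822] [-0.523 -0.43   0.083] -0.3868168745103722 23.6333 [ 0.542 -0.03  -0.54   2.15  -0.019  1.018  0.005]
(np.int32(8919), array([356.63 , -42.004]), (np.float64(363.1357841689147), np.float64(-60.711915193130345)), np.float64(160.61504399987015), 'yaw', np.float64(1.7442074162345904))
(np.int32(38227), array([413.791, -57.164]), (np.float64(416.29667789247196), np.float64(-61.87737974810951)), np.float64(156.85272351396208), 'yaw', np.float64(-5.3017691274795515))
(np.int32(107), array([341.627, -84.081]), (np.float64(341.36002317985844), np.float64(-84.42569781988198)), np.float64(7.371799677427319), 'yaw', np.float64(9.382773094701099))
(np.int32(80), array([466.296, -85.415]), (np.float64(466.26990098177373), np.float64(-85.31933315538731)), np.float64(7.368108870743143), 'yaw', np.float64(0.6366910113597344))
```

View pics/w5.png

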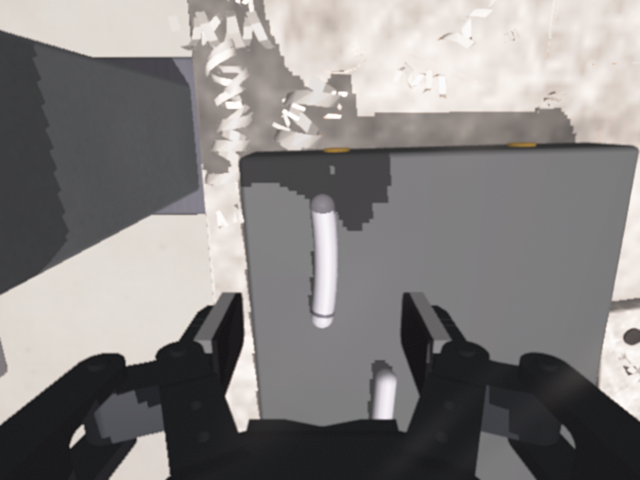

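View pics/s5.png

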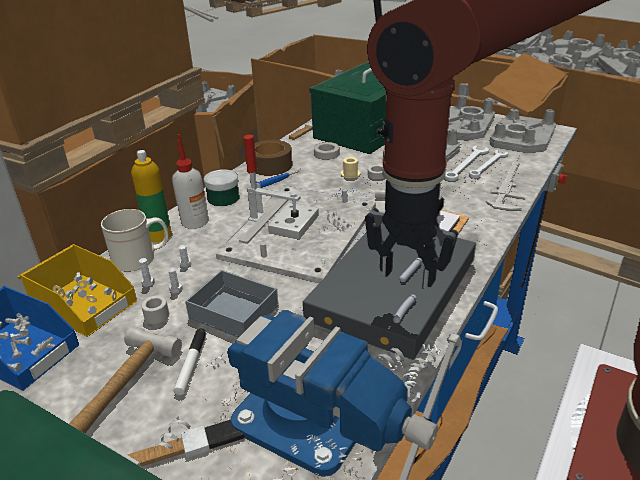

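Run:
```python
from h import *
d=np.load('pics/w5.npy'); print(unproj('wrist',d,[(322,202),(322,322),(326,240),(326,262),(325,285),(384,385),(400,250)]))
```

```text
[[ 404.803   -5.056   62.139]
 [ 404.362  -67.975   63.588]
 [ 406.638  -23.962   62.438]
 [ 406.588  -35.364   62.569]
 [ 406.028  -47.735   62.537]
 [ 438.009 -106.544   63.313]
 [ 445.65   -33.103   50.808]]
```

>>> jog_arm([
  [[0.0025,0.02,0],0,0.3],
  [[0.0025,0.04,0],0,0.3],
  [[0.0025,0.05,0],0,0.3],
  [[0.0025,0.053,0],0,0.3],
  [[0.0025,0.054,0],0,0.3],
  [[0.0025,0.054,0],0,0.3],
  [[0.0025,0.054,0],0,0.3],
], force=40)

```text
time_s: 24.32
tool_pos: [406.9, -38.0, 53.8]
ee_rot: [-1.571, 0.004, -0.005]
contact_force: [0.5, -0.6, -0.6]
opening: 60.1
```

Lower a touch and close.

>>> jog_arm([
  [[0,0.001,0],0,0.6],
  [[0,0.0015,0],0,0.8],
  [[0,0.0015,0],0,1],
  [[0,0.0015,0],0,1],
  [[0,0.0015,0],0,1],
  [[0,0.0015,0],0,1],
  [[0,0.0015,0],0,1],
  [[0,0.0015,0],0,1],
], force=40)

```text
time_s: 24.98
tool_pos: [406.3, -38.0, 51.8]
ee_rot: [-1.571, 0.004, -0.004]
contact_force: [-1.7, 0.6, 5.3]
opening: 10.1
```

>>> jog_arm([
  [[0,-0.005,0],0,1],
  [[0,-0.02,0],0,1],
  [[0,-0.05,0],0,1],
  [[0,-0.08,0],0,1],
  [[0,-0.08,0],0,1],
  [[0,-0.08,0],0,1],
])

```text
time_s: 25.48
tool_pos: [407.4, -38.1, 133.0]
ee_rot: [-1.572, 0.002, -0.007]
contact_force: [0.5, 0.3, -1.5]
opening: 10.0
```

Run:
```python
from fit import *
s=bot.read_state();print(s['tool_pos'],s['contact_force'],s['opening'],yaw(),s['time_s'])
p,d=snap('wrist','w6')
# tray from top0
d=np.load('pics/top0.npy'); P=cloud('top',d)
print(rect(P,33,45,(590,780),(-10,115)))
print(rect(P,33,130,(500,780),(-300,-20)))
```

```text
[407.372 -38.098 133.001] [ 0.47   0.305 -1.455] 9.989460771087298 -0.33016565360154343 25.4833
(274, array([684.819,  48.737,  37.095]), array([33.754, 36.947, 40.401]), ((699.17724609375, 56.035194396972656), (151.4873504638672, 110.88700866699219), 2.072551965713501))
(4543, array([ 582.877, -170.262,   48.671]), array([35.593, 49.319, 53.954]), ((639.6304931640625, -150.08428955078125), (279.2588806152344, 261.6919250488281), 0.4269440472126007))
```

View pics/w6.png

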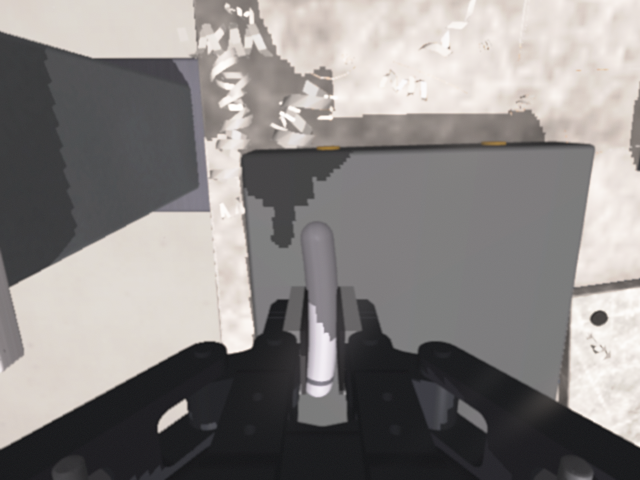

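>>> jog_arm([
  [[0.03,0,0.01],0,1],
  [[0.065,0,0.02],0,1],
  [[0.1,0,0.032],0,1],
  [[0.135,0,0.044],0,1],
  [[0.17,0,0.056],0,1],
  [[0.205,0,0.067],0,1],
  [[0.24,0,0.079],0,1],
  [[0.265,0,0.087],0,1],
  [[0.2765,0,0.0906],0,1],
  [[0.2765,0,0.0906],0,1],
  [[0.2765,0,0.0906],0,1],
  [[0.2765,0,0.0906],0,1],
])

```text
time_s: 26.53
tool_pos: [682.0, 50.9, 130.2]
ee_rot: [-1.571, 0.006, -0.002]
contact_force: [-0.4, 0.3, 0.2]
opening: 9.8
```

Run:
```python
from fit import *
s=bot.read_state();print(s['tool_pos'],s['contact_force'],s['opening'],yaw(),s['time_s'])
p,d=snap('wrist','w7')
p=cv2.imread('pics/top0.png');cv2.imwrite('pics/tz.png',cv2.resize(p[170:250,200:280],None,fx=7,fy=7,interpolation=cv2.INTER_CUBIC))
```

```text
[681.959  50.882 130.154] [-0.403  0.341  0.24 ] 9.77658667303349 -0.3118335975513139 26.5333
```

View pics/w7.png

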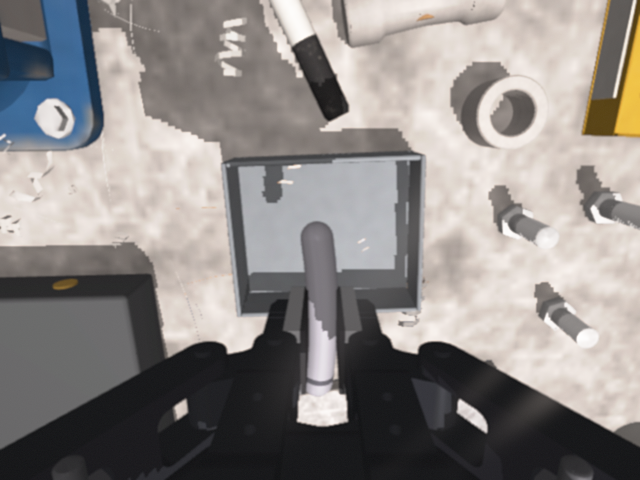

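View pics/tz.png

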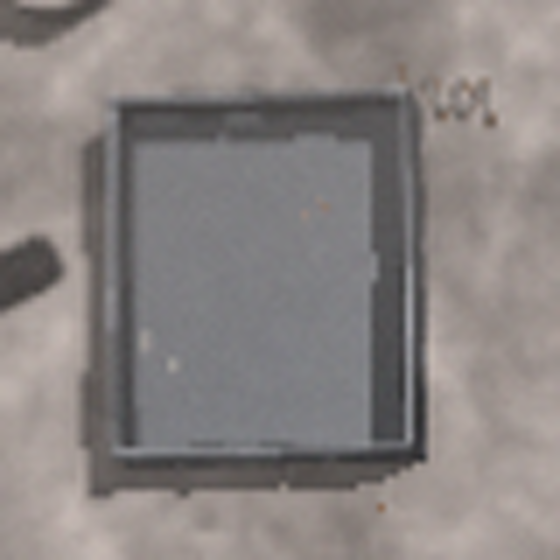

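Run:
```python
from h import *
def plane(cam,uv,z):
    k,D,V=K(cam); q=cv2.undistortPoints(np.array(uv,float).reshape(-1,1,2),k,D).reshape(-1,2)
    ray=(np.linalg.inv(V[:3,:3])@np.c_[q[:,0],-q[:,1],-np.ones(len(q))].T).T; C=-np.linalg.inv(V[:3,:3])@V[:3,3]
    return C+ray*((z-C[2])/ray[:,2])[:,None]
a=plane('top',[(200+x/7,170+y/7) for x,y in((113,100),(410,95),(410,447),(115,455))],38);print(a,a.mean(0))
a=plane('wrist',[(224,160),(424,155),(420,312),(238,315)],38);print(a,a.mean(0))
a=plane('wrist',[(317,225),(318,388)],130);print(a,a.mean(0))
```

```text
[[739.171  98.572  38.   ]
 [741.194   0.75   38.   ]
 [625.773  -1.143  38.   ]
 [622.43   95.386  38.   ]] [682.142  48.391  38.   ]
[[625.541 100.198  38.   ]
 [742.218 102.421  38.   ]
 [746.098   1.988  38.   ]
 [627.384   0.442  38.   ]] [685.31   51.262  38.   ]
[[680.983  83.891 130.   ]
 [680.755  12.976 130.   ]] [680.869  48.433 130.   ]
```

>>> jog_arm([
  [[0.001,0.035,0.001],0,1],
  [[0.001,0.07,0.001],0,1],
  [[0.001,0.095,0.001],0,1],
  [[0.001,0.108,0.001],0,1],
  [[0.001,0.115,0.001],0,1],
  [[0.001,0.115,0.001],0,1],
  [[0.001,0.115,0.001],0,1],
])

```text
time_s: 27.17
tool_pos: [684.9, 52.1, 18.0]
ee_rot: [-1.571, 0.003, -0.006]
contact_force: [-0.4, -0.5, 0.8]
opening: 10.1
```

>>> jog_arm([
  [[0,0.005,0],0,1],
  [[0,0.007,0],0,1],
  [[0,0.007,0],0,1],
  [[0,0.007,0],0,0.7],
  [[0,0.007,0],0,0.65],
  [[0,0.007,0],0,0.65],
  [[0,0.007,0],0,0.65],
  [[0,0.007,0],0,0.65],
  [[0,-0.03,0],0,0.65],
  [[0,-0.07,0],0,0.65],
  [[0,-0.11,0],0,0.65],
  [[0,-0.15,0],0,0.65],
  [[0,-0.17,0],0,0.65],
  [[-0.03,-0.17,0],0,0.65],
  [[-0.06,-0.17,-0.03],0,0.65],
  [[-0.08,-0.17,-0.05],0,0.65],
  [[-0.08,-0.17,-0.05],0,0.65],
])

```text
time_s: 28.58
tool_pos: [601.0, -2.8, 186.7]
ee_rot: [-1.575, 0.009, -0.007]
contact_force: [2.2, -1.0, 0.2]
opening: 29.7
```

Run:
```python
from fit import *
s=bot.read_state();print(s['tool_pos'],s['contact_force'],s['opening'],yaw(),s['time_s'])
snap('top','t8');snap('side','s8');snap('wrist','w8')
for o in pins(cv2.imread('pics/t8.png'),box=(290,350,250,382),thr=100): print(o)
```

```text
[601.046  -2.806 186.717] [ 2.181 -0.953  0.18 ] 29.707073830570042 -0.6027034518543067 28.5833
(np.int32(1507), array([ 466.2  , -210.099]), (np.float64(457.7189024361658), np.float64(-191.58484960671512)), np.float64(173.65115403000482), 'yaw', np.float64(2.9165586276665962))
```

View pics/t8.png

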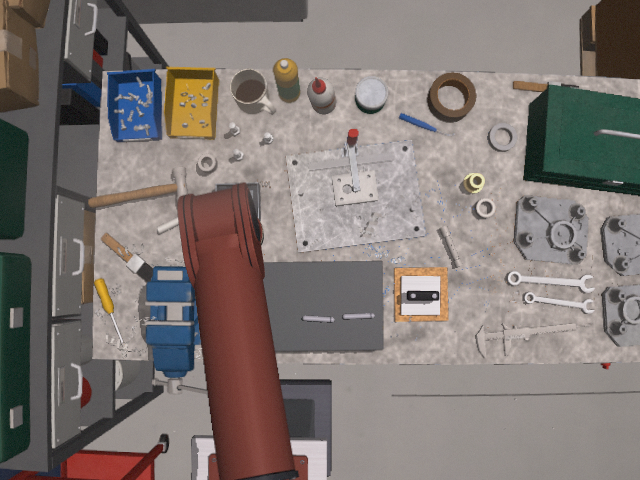

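View pics/w8.png

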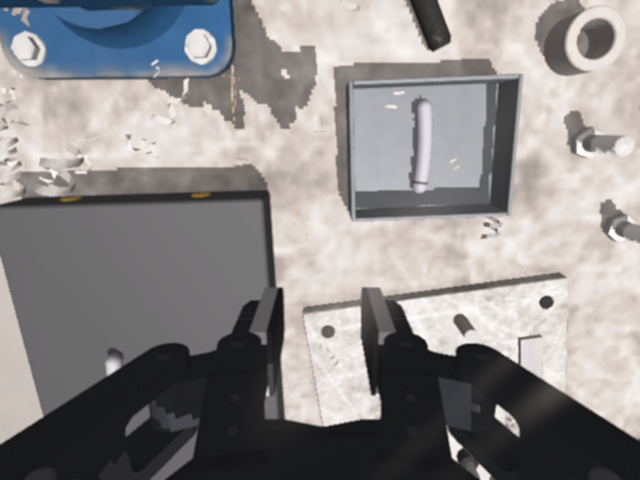

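View pics/s8.png

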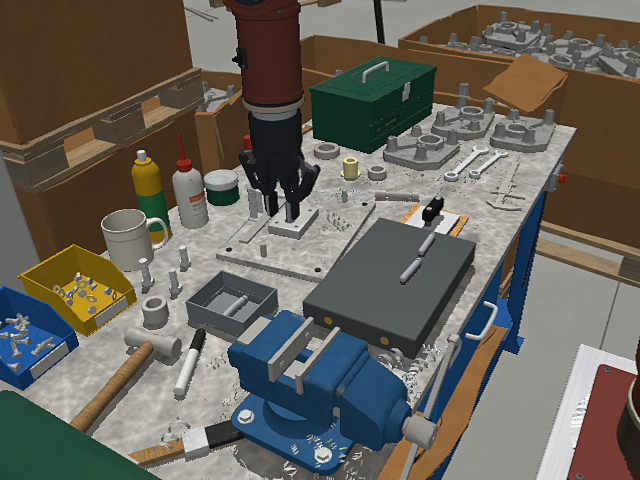

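Run:
```python
from fit import *
I=cv2.imread('pics/t8.png')
for b in((305,326,298,338),(305,326,339,378)):
    for t in(105,120): 
        for o in pins(I,box=b,thr=t): print(b,t,o)
```

```text
(305, 326, 298, 338) 105 (np.int32(149), array([ 437.091, -138.558]), (np.float64(437.7508451517617), np.float64(-139.25484478997416)), np.float64(68.99114439652284), 'yaw', np.float64(-3.0756029572902843))
(305, 326, 298, 338) 120 (np.int32(137), array([ 437.14 , -138.545]), (np.float64(437.7704852143878), np.float64(-139.25608983299875)), np.float64(68.95193256049511), 'yaw', np.float64(-3.2155157274186394))
(305, 326, 339, 378) 105 (np.int32(153), array([ 444.272, -227.849]), (np.float64(444.10096231480844), np.float64(-228.17574721711668)), np.float64(69.01508711478172), 'yaw', np.float64(3.08279874108412))
(305, 326, 339, 378) 120 (np.int32(134), array([ 444.104, -227.731]), (np.float64(444.10253902112584), np.float64(-228.18450090864718)), np.float64(68.99757973172078), 'yaw', np.float64(2.337977632309756))
```

Both straight pins rolled about 37–38 mm, so I'm handing in.

```bash
python3 -c "
from rig import bot
print(bot.sign_off(), bot.read_state()['time_s'])"
```

```text
the job is handed in; nothing more can be done
the job is handed in; nothing more can be done
```

I rolled all three pins under the flat. One was bowed and is now in the scrap tray. The two straight ones are still on the plate, the flat is back on its cork pad face down, and the job was handed in after about 29 s.

- **Straight pins:** the two at y ≈ −231 and y ≈ −137 mm rolled about 38 and 37 mm, roughly a full turn. The flat stayed at the same height throughout, and the gripper never touched these pins.
- **Bowed pin:** the one at y ≈ −38 mm pushed the flat up about 1.3 mm, so I eased the flat up with it. It visibly curves in the pictures. I gripped it only after the flat was back on the pad.
- **Press force:** the net force was mostly 4–10 N, so it went over the 8 N advice at times. It peaked near 12 N on the bowed pin, still below the 20 N limit. All these figures assume a force zero of about −3.3 N that wanders by about 1 N.
- **Setting the flat down:** the wrist force read about 20 N upwards as the flat met the cork pad.
- **Last pictures:** the bowed pin lies inside the tray, and both straight pins lie flat on the plate. The flat is flat on its pad; I put it down with the tool about 4 mm from the pad's measured centre. The plug gauge looked unmoved. The marker and bush were only partly in view, but the arm stayed clear of them. The gripper was clear of everything at hand-in.

No check failed. The sign-off gave no verdict.

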